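# Gauge a weld: set the gain, hold the probe square on the spot

### The arm

A 6-joint arm with a two-finger parallel gripper is mounted at the origin on the work surface. World frame = base frame: x ahead of the robot, y to its left, z up, the work surface at z = 0. Lengths are in m, angles in rad, forces in N, time in s.
With the tool pointing down it reaches from about 0.35 to 0.775 m from the base axis. Payload 7.3 kg.
Tool frame: the origin (TCP) lies at the centre of the arm's flange, where the gripper is bolted on; the fingertips stand 178 mm ahead of it and the grasp point (between the pads) lies 159 mm ahead of it (tip_extent is the distance from the TCP to the fingertips, in m); z points along the fingers, y is the line along which they close (so a half turn about z gives the same grasp; the last joint's range is limited). The gripper opens to 92 mm and grips with 3 to 60 N. Pads are 19 mm wide; open, the fingers measure 130 mm over their backs; the gripper's body (75 mm by 190 mm) begins 47 mm behind the grasp point.
Start: joints at [-1.489, 0.342, 1.524, -0, 1.275, -0.146], TCP at [0.119, -0.511, 0.405] pointing down, gripper open.
Joint ranges: [-2.53, 2.53], [-0.77, 2.02], [0.04, 2.7], [-1, 4.14], [0.28, 2.66], [-3.11, 3.11]. Speed limits (rad/s): [2.57, 2.57, 3.14, 3.14, 3.14, 3.14].

### API

Orientations are given as [roll, pitch, yaw] about the fixed x, y, z axes, in that order (R = Rz(yaw) Ry(pitch) Rx(roll)).
In Python, from cell import * gives the robot as it stands.
- The arm moves only by the tool arm_command, never from a script. Its arguments are lists of equal length, an entry for each row: "xyz": the shift along the world's x, y, z in mm, a list of three; "spin": the turn about the world's z in degrees. In form: {"xyz": [[tx, ty, tz], ...], "spin": [spin, ...]}. A call has 1 to 20 rows; each row shifts and turns the commanded pose from where the row before left it; what a row does not reach is not made up. A row lasts 1/10 s, in which the tool goes at most 50 mm and 8.59 degrees, less where a joint would pass 70% of its speed; a pose out of reach is approached as far as the arm can. A call with a gripper value outside its range is refused whole. "jaw" is the opening, from -1 (shut) to 1 (fully open), set as the call begins (left out, the last holds). The fingers move at their own pace and stop on an object; "squeeze" is the grip in N (left out, the last holds). Time passes only in rows, so rows that do not move let the fingers close. It gives the time, the measured TCP pose, the force, the opening and the grip force at its end, in the units of the state.
- observe(): the state, without advancing time (a new reading comes with each control period).
- read_camera(name): name is "scene" or "top"; returns a dict with "img" (384x512x3 uint8, red, green, blue), "depth" (384x512 float32, m along the optical axis (not along the pixel's ray), 0 where there is no reading), "fx", "fy", "cx", "cy" (pixels), "dist_coeffs" ([k1, k2, p1, p2, k3] as OpenCV has them; the pictures are not rectified), "world_from_camera" (4x4, takes a point from camera to world coordinates). Camera axes: x right, y up, looking along -z (the intrinsics and any distortion apply to the point x, -y, -z); pixel columns grow to the right and rows downward; lengths in m; the calibration is good to about 2 mm. A picture is of the moment at which its call begins.
- hand_in(): hands the job in; it is judged then, once.
The state is a dict: "time": time; "qpos": joint angles; "qvel": joint speeds; "joint_efforts": joint torques, N m; "tool_pos": TCP position; "tool_rot": TCP orientation; "contact_force": force on the tool from outside, world axes, zero at the start; "torque": the same for the moment, N m; "opening": finger opening in m; "grip_force": force on a finger pad.
Only numpy, scipy, OpenCV 4.12 (cv2) and the standard library are available. Lean on these libraries where they do the work, as an engineer would, in place of code of your own. Each camera call takes 0.05 s, during which the arm holds its last target. There are 200 camera calls.

### The job

Slide the orange grip of the grey weld tester until it lines up with the two green ticks beside its track, then take the blue probe out of its ring stand and press its sprung tip lightly on the green paint spot (not the yellow one) of the sloping welded plate, square to the plate's face, with the tip pushed about half way in. Finish while still holding the probe there like that; press gently throughout, and leave the pliers, steel block, green pot and brush alone.

Things in the scene. Friction and masses are not known exactly. Their poses are not given: they have to be found in the camera images.
- tester: Grey weld tester, a flat box 130 x 190 x 42 mm (its own x, y, z), fixed to the bench. Origin: centre of its underside. A raised aluminium track 40 mm wide, 170 mm long, 14 mm high runs along its y axis on the middle of its top (track top 56 mm above the bench). Its heading varies.
- gain (a joint): Position of the orange slider grip along the track, 0 to 0.12 m, growing along the tester's +y. It moves against about 1.5 N of friction and stays where it is left.
- gain_top (a point): Centre of the top of the orange slider grip, 96 mm above the bench. The grip measures 28 mm across the track (tester x) and 20 mm along it (tester y), and stands 40 mm above the track.
- mark: The pair of green ticks, bars 26 mm long, 5 mm wide on the tester's top, one each side of the track (36 mm from its middle line). Origin: on the track's middle line between the ticks, 42 mm above the bench; axes as the tester's. The slider is set when the middle of the grip is level with the ticks along the track.
- stand: Steel ring stand fixed to the bench: outer diameter 64 mm, bore 22 mm, 55 mm high, open at the top. Origin: centre of its underside, z up.
- probe: Blue round hand probe, about 0.16 kg, loose; its z axis runs from tip to handle. Origin: centre of the underside of its red collar (34 mm diameter, 6 mm thick). Above the collar: blue handle, 26 mm diameter, z = 6 to 86 mm. Below: steel shaft, 16 mm diameter, 35 mm long, with the sprung brass tip in its end. It starts upright in the ring stand, collar resting on the ring's top.
- probe_tip (a joint): How far the sprung tip is pushed into the shaft: 0 (fully out) to 0.010 m (fully in, hard stop); half way is 0.005 m. The spring takes 1 N to start moving and 0.5 N more for each mm: 3.5 N half way, 6 N fully in.
- probe_point (a point): The rounded end (8 mm diameter) of the sprung brass tip, on the probe's axis: 47 mm below the probe's origin with the tip out, moving with the tip.
- sample: Welded steel plate on a blue fixture fixed to the bench; the plate is 130 x 160 x 10 mm, its upper face sloping 0.35 rad (20 degrees), rising along the fixture's +x, its middle 75 mm above the bench. A weld bead 4.5 mm high runs along y, 24 mm up the slope from the middle. Origin: centre of the fixture's underside, z up. Its place and heading vary.
- green_spot: Green paint spot, a flat disc 20 mm in diameter on the sloping face, 68 mm above the bench: the spot to gauge. Origin: its centre on the face; z is the face's outward normal (tilted 0.35 rad from vertical), y is level, x points up the slope.
- yellow_spot: Yellow paint spot, the same size, on the same face beside the green one (at least 36 mm from it; either may be left or right): not to be gauged. Axes as the green spot's.
- pliers: Bystander: pliers with blue handles lying flat, 160 x 64 x 14 mm. Origin: on the bench under the middle, x towards the jaws.
- block: Bystander: plain steel block 55 x 55 x 50 mm. Origin: centre of its underside.
- pot: Bystander: green pot, 70 mm diameter, 80 mm high. Origin: centre of its underside.
- brush: Bystander: wooden wire brush lying on the bench, 210 x 24 x 30 mm, along its x axis. Origin: on the bench under its middle.
Mind the look-alikes: they are no part of the job. Leave any brown or red look-alike of the tester alone.

How it is judged:
On the way, in this order (a step that is already met when the one before it is completed fails the run):
1. The slider grip is level with the green ticks (within 5 mm) and the probe still in its stand (y of gain_top in the frame of mark between -0.005 and 0.005 m and z of probe in the frame of stand below 0.07 m), for 0.2 s.
2. The probe is lifted out of its stand (z of probe in the frame of stand above 0.105 m), for 0.1 s.
At the end, for the whole second after the job is handed in: Slider within 5 mm of the ticks; probe held still in the fingers, clear of its stand; tip end within 7.5 mm of the green spot's centre, axis within 0.16 rad (9 deg) of the face's normal, tip pushed in 2 to 8.5 mm, pressing the plate with 1 to 8 N (y of gain_top in the frame of mark between -0.005 and 0.005 m and distance between probe_point and green_spot below 0.0075 m and angle between the z axis of probe and the z axis of green_spot, either way round below 0.16 rad and value of joint probe_tip between 0.002 and 0.0085 m and contact force between probe and sample between 1 and 8 N and contact force between probe and the fingers above 2 N and contact force between probe and stand below 0.2 N and linear speed of probe below 0.02 m/s); the arm keeps its last pose, push and grip.
It fails at once if The probe is pressed on the sample with more than 20 N (contact force between probe and sample above 20 N).
It fails at once if A bystander (pliers, block, pot or brush) is shifted by more than 30 mm (distance of any of pliers, block, pot, brush from where it was at the start of the episode above 0.03 m).
It also fails if it takes over 54 s, if anything falls off the work surface, if the arm or the gripper's body presses on something with over 40 N, if the wrist force passes 120 N, or if a joint passes its speed limit or range.

## Working session

There is one attempt and no reset: what is moved stays moved. The work goes in short steps, Python scripts to look and compute and a tool call to move; the robot and the scene stay as the last step left them, time stands still between calls to the robot, and variables do not carry over. Pictures are saved under pics/ and viewed, at most 10 in all, crops included, and the job is handed in when it is done.

Besides the shell and the picture viewer there is one more tool, called after "Call:" as name(argument=value, ...), one argument or row to a line, values as JSON. arm_command: Moves the arm, as the interface text tells. Its arguments: {"type":"object","properties":{"xyz":{"type":"array","items":{"type":"array","items":{"type":"number"}}},"spin":{"type":"array","items":{"type":"number"}},"jaw":{"type":"number"},"squeeze":{"type":"number"}},"required":["xyz","spin"]}

```bash
mkdir -p pics
cat > h.py <<'E'
from cell import *
import numpy as np, cv2
def cam(n):
    c=read_camera(n); c['K']=np.array([[c['fx'],0,c['cx']],[0,c['fy'],c['cy']],[0,0,1.]]); c['d']=np.array(c['dist_coeffs'],float); c['T']=np.array(c['world_from_camera']); return c
def ray(c,uv):
    p=cv2.undistortPoints(np.array(uv,float).reshape(-1,1,2),c['K'],c['d']).reshape(-1,2)
    d=np.c_[p[:,0],-p[:,1],-np.ones(len(p))]@c['T'][:3,:3].T
    return c['T'][:3,3],d
def onz(c,uv,z):
    o,d=ray(c,uv); return o+d*((z-o[2])/d[:,2])[:,None]
def cloud(c):
    v,u=np.mgrid[:384,:512]; o,d=ray(c,np.c_[u.ravel(),v.ravel()])
    P=o+d*c['depth'].reshape(-1,1); P[c['depth'].ravel()==0]=np.nan
    return P.reshape(384,512,3)
def two(c1,a,c2,b):
    o1,d1=ray(c1,a);o2,d2=ray(c2,b);d1=d1[0];d2=d2[0]
    s=np.linalg.lstsq(np.c_[d1,-d2],o2-o1,rcond=None)[0]
    p,q=o1+s[0]*d1,o2+s[1]*d2
    return (p+q)/2,np.linalg.norm(p-q)
def save(n,img,k=1.5):
    cv2.imwrite('pics/'+n,cv2.resize(img,None,fx=k,fy=k,interpolation=cv2.INTER_CUBIC)[:,:,::-1])
E
python3 - <<'E'
from h import *
for n in('top','scene'):
    c=cam(n); save(n+'0.png',c['img']); np.savez(n+'0.npz',**{k:v for k,v in c.items()}); print(n,c['T'].round(3).tolist(),c['fx'],(c['depth']>0).mean())
s=observe(); print(s)
E
```

```text
top [[0.009, 0.986, -0.166, 0.277], [-1.0, 0.01, 0.004, -0.118], [0.006, 0.166, 0.986, 1.618], [0.0, 0.0, 0.0, 1.0]] 448.57161526874035 0.9958394368489584
scene [[0.689, -0.627, 0.363, 0.917], [0.725, 0.593, -0.352, -0.478], [0.006, 0.505, 0.863, 0.927], [0.0, 0.0, 0.0, 1.0]] 357.9576675575094 0.9960530598958334
{'time': 0.1, 'qpos': array([-1.48898669e+00,  3.42667998e-01,  1.52493006e+00, -2.45580853e-05,
        1.27543483e+00, -1.46010612e-01]), 'qvel': array([-4.39099823e-04, -2.46691038e-03, -3.59447197e-03, -1.63570423e-04,
        1.16955692e-05,  1.86133507e-03]), 'joint_efforts': array([ 2.19699243e-03, -4.32005024e+01, -2.44693816e+01,  7.21305376e-02,
        5.25851024e-02, -3.74887202e-05]), 'tool_pos': array([ 0.11857636, -0.51130537,  0.40410354]), 'tool_rot': array([-3.14016433e+00, -1.86308719e-04,  2.27827283e-01]), 'contact_force': array([0.19546292, 0.06350297, 0.45835834]), 'torque': array([ 0.05794599, -0.03591947, -0.0073842 ]), 'grip_force': 0.0, 'opening': 0.09164469753614489}
```

View pics/top0.png

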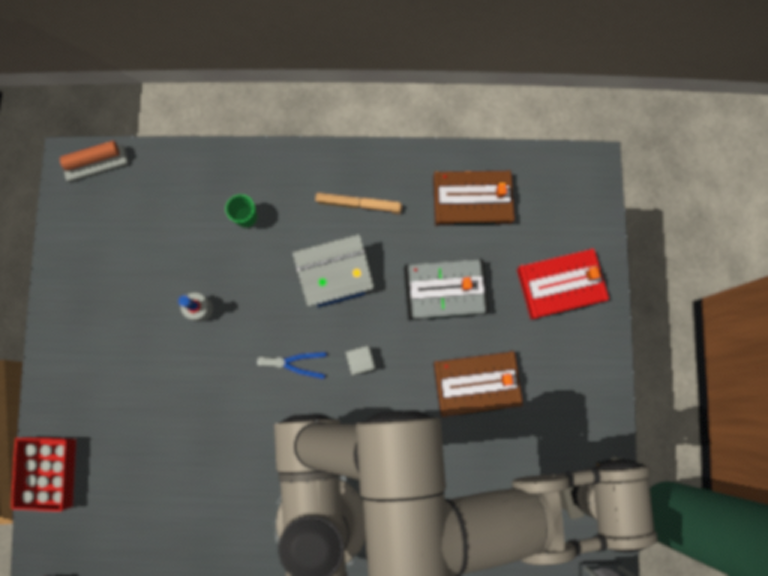

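View pics/scene0.png

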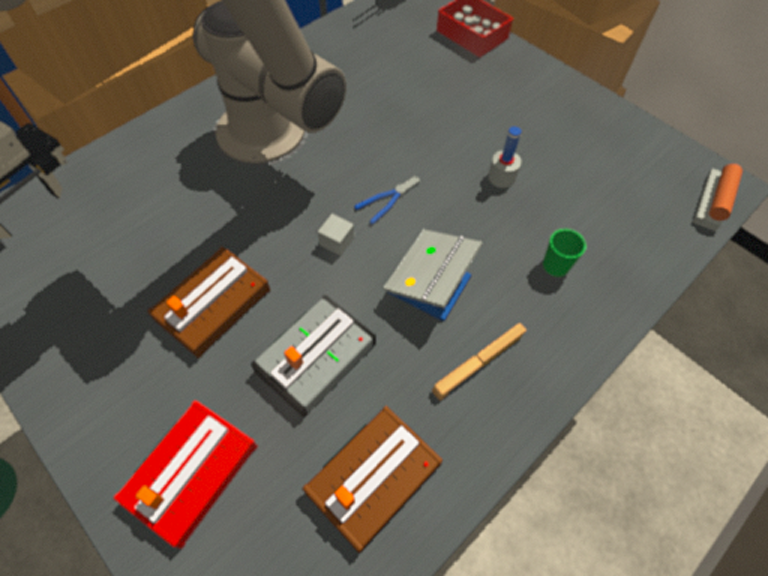

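The grey box at top (446,289), scene (313,352), is the tester: it is grey and has green ticks at top (441,272) and (443,304). The brown boxes at (474,197) and (478,382) and the red one at (564,284) are look-alikes. The slider is at top (466,284) and the probe in its ring at (190,303). On the plate, the green spot is at (322,282) and the yellow one at (357,273). Next I measure and confirm in one crop.

```bash
cat > meas.py <<'E'
from h import *
def cents(c,lo,hi,box,amin=8):
    hsv=cv2.cvtColor(c['img'],cv2.COLOR_RGB2HSV); m=cv2.inRange(hsv,np.array(lo),np.array(hi))
    x0,y0,x1,y1=box; z=np.zeros_like(m); z[y0:y1,x0:x1]=m[y0:y1,x0:x1]
    n,l,s,ce=cv2.connectedComponentsWithStats(z)
    return [(ce[i],s[i]) for i in range(1,n) if s[i,4]>=amin],z
OR=((5,150,120),(18,255,255));GR=((45,120,80),(75,255,255));YE=((20,150,120),(32,255,255));BL=((100,130,60),(125,255,255))
E
python3 - <<'E'
from meas import *
L=lambda n:{k:v for k,v in np.load(n+'0.npz').items()}
t,s=L('top'),L('scene')
tb=(262,165,332,220);sb=(165,190,255,280)
for nm,c,b,pb,qb in(('top',t,tb,(190,150,255,210),(110,185,150,220)),('scene',s,sb,(250,145,325,220),(320,75,355,130))):
    P=cloud(c)
    for cn,col,bb in(('orange',OR,b),('green tick',GR,b),('gspot',GR,pb),('yspot',YE,pb),('blue',BL,qb)):
        r,_=cents(c,*col,bb)
        for ce,st in r:
            z={'green tick':.042,'gspot':.068,'yspot':.068}.get(cn,.09)
            print(nm,cn,ce.round(1),st[:5],'onz',onz(c,[ce],z)[0].round(4),'cloud',P[int(round(ce[1])),int(round(ce[0]))].round(4))
g=[cents(c,*GR,b)[0][0][0] for c,b in((t,(190,150,255,210)),(s,(250,145,325,220)))]
y=[cents(c,*YE,b)[0][0][0] for c,b in((t,(190,150,255,210)),(s,(250,145,325,220)))]
print('two g',two(t,g[0],s,g[1]),'y',two(t,y[0],s,y[1]))
# plate plane from top cloud
P=cloud(t); hsv=cv2.cvtColor(t['img'],cv2.COLOR_RGB2HSV)
gs=g[0]; Q=P[int(gs[1])-9:int(gs[1])+8,int(gs[0])-8:int(gs[0])+28].reshape(-1,3); Q=Q[np.isfinite(Q).all(1)]
for _ in range(4):
    A=np.c_[Q[:,:2],np.ones(len(Q))]; k=np.linalg.lstsq(A,Q[:,2],rcond=None)[0]; r=Q[:,2]-A@k; Q=Q[abs(r)<max(.002,1.5*r.std())]
n=np.array([-k[0],-k[1],1]);n/=np.linalg.norm(n);print('normal',n,'tilt',np.arccos(n[2]),'upslope heading deg',np.degrees(np.arctan2(-n[1],-n[0])),len(Q))
# orange grip top points in clouds
for nm,c,b in(('top',t,tb),('scene',s,sb)):
    m=cents(c,*OR,b)[1]>0; Q=cloud(c)[m]; Q=Q[Q[:,2]>.088]; print(nm,'grip top pts',len(Q),np.median(Q,0).round(4),((Q.min(0)+Q.max(0))/2).round(4),np.ptp(Q,axis=0).round(3), Q[:,2].max())
# stand/probe
Q=cloud(t)[185:225,105:160].reshape(-1,3);S=cloud(s)[75:130,320:355].reshape(-1,3)
for q in(Q,S):
    for a,b_ in((.045,.057),(.075,.155)):
        w=q[(q[:,2]>a)&(q[:,2]<b_)]; print('band',a,len(w),w.min(0).round(4),w.max(0).round(4))
a=cv2.resize(t['img'][160:222,100:340],None,fx=3.3,fy=3.3,interpolation=cv2.INTER_CUBIC);b=cv2.resize(s['img'][70:280,160:370],None,fx=1.7,fy=1.7,interpolation=cv2.INTER_CUBIC)
o=np.zeros((a.shape[0]+b.shape[0],max(a.shape[1],b.shape[1]),3),np.uint8);o[:a.shape[0],:a.shape[1]]=a;o[a.shape[0]:,:b.shape[1]]=b;print(o.shape);save('crop1.png',o,1)
E
```

```text
top orange [310.9 188.8] [308 185   7   8  42] onz [ 0.5546 -0.3289  0.09  ] cloud [ 0.5528 -0.3285  0.0958]
top gspot [214.5 187.5] [213 186   4   4  16] onz [0.5598 0.0071 0.068 ] cloud [0.5583 0.0089 0.0665]
top yspot [237.4 181.6] [236 180   4   4  15] onz [ 0.5817 -0.0731  0.068 ] cloud [ 0.5798 -0.0717  0.0703]
top blue [123.6 200.9] [119 197  11   8  51] onz [0.5054 0.3203 0.09  ] cloud [0.4982 0.3055 0.1372]
scene orange [167.7 192.6] [165 190   9   9  44] onz [ 0.4042 -0.3044  0.09  ] cloud [ 0.375  -0.2942  0.0395]
scene orange [195.1 237.3] [190 231  11  15  95] onz [ 0.5575 -0.3328  0.09  ] cloud [ 0.5584 -0.3332  0.0939]
scene orange [252.3 277.3] [249 274   6   6  21] onz [ 0.7319 -0.2988  0.09  ] cloud [ 0.719  -0.2876  0.0372]
scene green tick [202.6 220.9] [200 219   6   5  14] onz [ 0.5133 -0.279   0.042 ] cloud [ 0.5144 -0.2786  0.0426]
scene green tick [221.4 237. ] [218 234   8   7  20] onz [ 0.5847 -0.273   0.042 ] cloud [ 0.5832 -0.2733  0.0403]
scene gspot [286.8 166.4] [284 164   7   5  25] onz [0.5572 0.0049 0.068 ] cloud [nan nan nan]
scene yspot [273.2 187
[... 358 characters left out ...]
.00324549964234706)) y (array([ 0.58102339, -0.07382043,  0.06850111]), np.float64(0.0018817174381797603))
normal [-0.34105632 -0.08643792  0.9360604 ] tilt 0.35953536833664046 upslope heading deg 14.221691319896912 352
top grip top pts 38 [ 0.553  -0.3276  0.0961] [ 0.5543 -0.3273  0.0966] [0.026 0.017 0.017] 0.1051033468221938
scene grip top pts 78 [ 0.5571 -0.333   0.0948] [ 0.556  -0.333   0.0941] [0.027 0.018 0.008] 0.09798123549508875
band 0.045 98 [0.4712 0.2794 0.0455] [0.5292 0.3398 0.0569]
band 0.075 74 [0.4873 0.2988 0.0754] [0.5114 0.3204 0.1483]
band 0.045 160 [0.4697 0.2746 0.0451] [0.5336 0.338  0.0566]
band 0.075 166 [0.4881 0.2935 0.0754] [0.5147 0.3215 0.1429]
(562, 792, 3)
```

View pics/crop1.png

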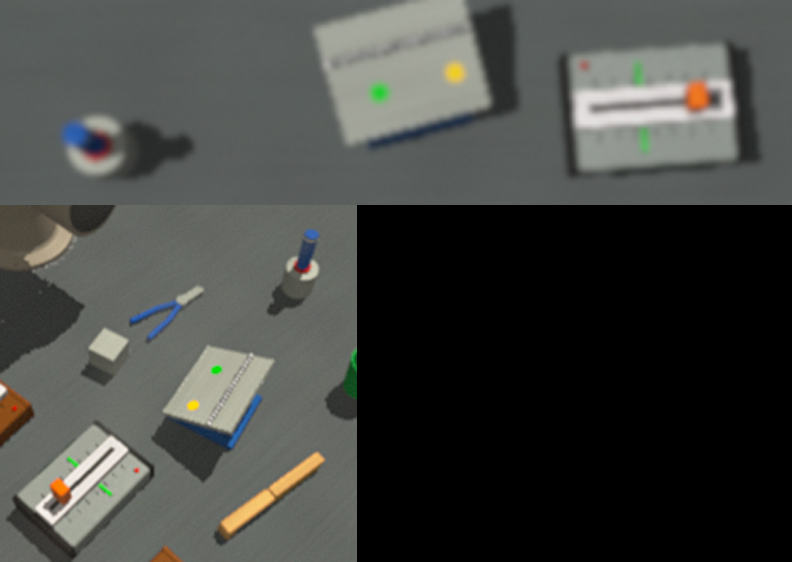

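The crop confirms the grey tester (ticks left of the orange grip), the green spot on the left and the yellow on the right, and the probe in its ring. I take one refinement of the ticks and track heading before moving.

Run:
```python
from meas import *
L=lambda n:{k:v for k,v in np.load(n+'0.npz').items()}
t,s=L('top'),L('scene')
T={}
for nm,c,b in(('top',t,(262,165,332,220)),('scene',s,(165,190,255,280))):
    r,_=cents(c,(40,70,60),(80,255,255),b,5)
    p=[onz(c,[ce],.042)[0] for ce,_ in r]; print(nm,[(ce.round(1).tolist(),int(st[4])) for ce,st in r],np.round(p,4).tolist())
    # track: white pixels near height .056
    P=cloud(c); hsv=cv2.cvtColor(c['img'],cv2.COLOR_RGB2HSV)
    x0,y0,x1,y1=b; m=np.zeros((384,512),bool); m[y0:y1,x0:x1]=1; m&=(hsv[...,2]>190)&(hsv[...,1]<40)
    n,l,st,_=cv2.connectedComponentsWithStats(m.astype(np.uint8)); i=1+st[1:,4].argmax(); v,u=np.nonzero(l==i)
    q=onz(c,np.c_[u,v],.056)[:,:2].astype(np.float32); rc=cv2.minAreaRect(q); print(' track',rc,len(q))
s_=observe();print(s_['tool_pos'],s_['tool_rot'])
```

```text
top [([292.9, 181.9], 17), ([294.8, 202.0], 16)] [[0.5876, -0.2711, 0.042], [0.515, -0.2775, 0.042]]
 track ((0.5501365065574646, -0.2633524537086487), (0.040406547486782074, 0.11750825494527817), 5.04740047454834) 254
scene [([202.1, 220.5], 23), ([221.3, 236.7], 30)] [[0.5114, -0.2793, 0.042], [0.5838, -0.2726, 0.042]]
 track ((0.5504717230796814, -0.2889441251754761), (0.03955462947487831, 0.16806861758232117), 5.659217834472656) 581
[ 0.11857636 -0.51130537  0.40410354] [-3.14016433e+00 -1.86308719e-04  2.27827283e-01]
```

Call:
arm_command(
  xyz=[
    [31,13,-5],
    [31,13,-5],
    [31,13,-5],
    [31,13,-5],
    [31,13,-5],
    [31,13,-5],
    [31,13,-5],
    [31,13,-5],
    [31,13,-5],
    [31,13,-5],
    [31,13,-5],
    [31,13,-5],
    [32,13,-5],
    [32,12,-5],
    [0,0,0],
    [0,0,0],
  ],
  spin=[-1,-1,-1,-1,-1,-1,-1,-0.85,0,0,0,0,0,0,0,0],
  jaw=1,
  squeeze=15,
)

```text
time: 1.7
tool_pos: [0.5548, -0.3299, 0.3337]
tool_rot: [-3.141, 0.002, 0.092]
contact_force: [-0.3, -0.4, 0.2]
opening: 0.0915
grip_force: 0.0
```

Call:
arm_command(
  xyz=[
    [0,0,-30],
    [0,0,-30],
    [0,0,-25],
    [0,0,-6],
    [0,0,0],
  ],
  spin=[0,0,0,0,0],
)

```text
time: 2.2
tool_pos: [0.5537, -0.331, 0.2433]
tool_rot: [-3.141, 0.001, 0.09]
contact_force: [-0.5, 0.5, 1.3]
opening: 0.0919
grip_force: 0.0
```

Call:
arm_command(
  xyz=[
    [0,0,0],
    [0,0,0],
    [0,0,0],
    [0,0,0],
    [0,0,0],
    [0,0,0],
    [0,0,0],
    [0,0,0],
    [0,0,0],
    [0,0,0],
  ],
  spin=[0,0,0,0,0,0,0,0,0,0],
  jaw=-1,
)

```text
time: 3.2
tool_pos: [0.5546, -0.3305, 0.2437]
tool_rot: [3.142, 0.0, 0.091]
contact_force: [1.1, -0.6, -0.9]
opening: 0.0199
grip_force: 15.0
```

Call:
arm_command(
  xyz=[
    [-0.5,5.5,0],
    [-0.9,10,0],
    [-0.9,10,0],
    [-0.9,10,0],
    [-0.9,10,0],
    [-0.5,5,0],
    [-0.4,4.9,0],
    [0,0,0],
    [0,0,0],
    [0,0,0],
  ],
  spin=[0,0,0,0,0,0,0,0,0,0],
)

```text
time: 4.2
tool_pos: [0.5496, -0.275, 0.2437]
tool_rot: [-3.141, -0.0, 0.091]
contact_force: [1.8, 1.6, -1.4]
opening: 0.0202
grip_force: 15.0
```

Call:
arm_command(
  xyz=[
    [0,0,0],
    [0,0,0],
    [0,0,0],
    [0,0,0],
    [0,0,0],
    [0,0,30],
    [0,0,40],
    [0,0,40],
    [-20,40,0],
    [-20,40,0],
    [-20,40,0],
    [-10,40,0],
    [0,40,0],
    [0,0,0],
  ],
  spin=[0,0,0,0,0,0,0,0,0,0,0,0,0,0],
  jaw=1,
)

```text
time: 5.6
tool_pos: [0.4788, -0.0714, 0.3541]
tool_rot: [-3.14, 0.0, 0.095]
contact_force: [0.4, -1.7, -0.1]
opening: 0.0923
grip_force: 0.0
```

Run:
```python
from meas import *
for nm,b in(('top',(262,165,332,220)),('scene',(175,200,250,270))):
    c=cam(nm); np.savez(nm+'1.npz',**c)
    r,_=cents(c,(40,70,60),(80,255,255),b,5); p=np.array([onz(c,[ce],.042)[0] for ce,_ in r]); print(nm,p.round(4).tolist())
    m=cents(c,*OR,b)[1]>0; v,u=np.nonzero(m); Q=cloud(c)[m]; k=Q[:,2]>.088; Q=Q[k]
    print(' grip',np.median(Q,0).round(4),((Q.min(0)+Q.max(0))/2).round(4),len(Q), 'px',u.mean(),v.mean(),'mean onz.096 of top pts',onz(c,np.c_[u,v][k],.096).mean(0).round(4))
save('s1.png',np.array(cam('scene')['img'])[190:280,160:270],6)
```

```text
top [[0.587, -0.2713, 0.042], [0.515, -0.2778, 0.042]]
 grip [ 0.552  -0.273   0.0972] [ 0.5506 -0.2731  0.0962] 17 px 295.05882352941177 189.35294117647058 mean onz.096 of top pts [ 0.551  -0.2732  0.096 ]
scene [[0.51, -0.2797, 0.042], [0.5838, -0.2726, 0.042]]
 grip [ 0.5533 -0.2781  0.0948] [ 0.5514 -0.2778  0.0931] 73 px 210.44791666666666 223.01041666666666 mean onz.096 of top pts [ 0.5531 -0.2786  0.096 ]
```

View pics/s1.png

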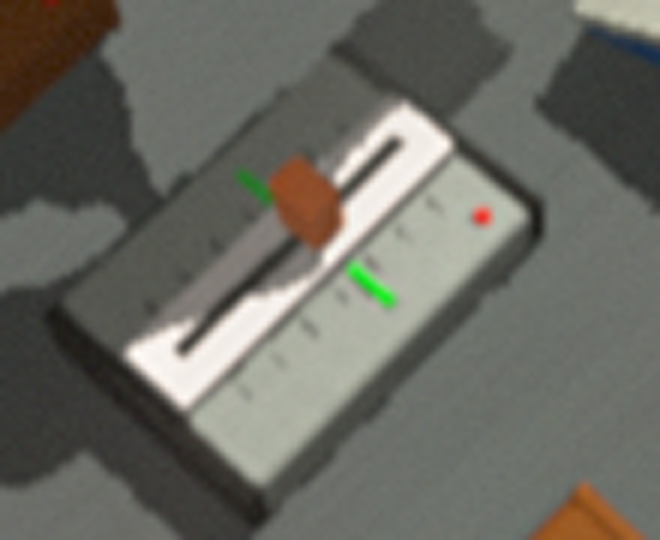

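The crop shows the grip at (305,205), with its foot on the line between the ticks at (255,187) and (372,285). Both views agree within about 2 mm, so the slider is set. Next is the probe.

Call:
arm_command(
  xyz=[
    [2,38,0],
    [2,38,0],
    [2,38,0],
    [2,38,0],
    [2,38,0],
    [2,38,0],
    [2,38,0],
    [2,38,0],
    [3,38,0],
    [3,37,0],
    [0,0,0],
    [0,0,0],
  ],
  spin=[1,1,1,1,1,1,1,1,1,0.5,0,0],
)

```text
time: 6.95
tool_pos: [0.5023, 0.3034, 0.3531]
tool_rot: [3.141, 0.001, 0.257]
contact_force: [-0.7, 0.2, -0.1]
opening: 0.0916
grip_force: 0.0
```

Call:
arm_command(
  xyz=[
    [-1,4,-20],
    [0,0,-25],
    [0,0,-25],
    [0,0,-15],
    [0,0,-5],
    [0,0,0],
  ],
  spin=[0,0,0,0,0,0],
)

```text
time: 7.55
tool_pos: [0.5011, 0.3065, 0.2633]
tool_rot: [3.141, 0.001, 0.255]
contact_force: [0.5, 0.3, 0.5]
opening: 0.0918
grip_force: 0.0
```

Call:
arm_command(
  xyz=[
    [0,0,0],
    [0,0,0],
    [0,0,0],
    [0,0,0],
    [0,0,0],
    [0,0,0],
    [0,0,0],
    [0,0,0],
    [0,0,0],
  ],
  spin=[0,0,0,0,0,0,0,0,0],
  jaw=-1,
  squeeze=12,
)

```text
time: 8.45
tool_pos: [0.5006, 0.3081, 0.2637]
tool_rot: [-3.141, 0.0, 0.257]
contact_force: [0.4, -0.4, -0.6]
opening: 0.0257
grip_force: 12.0
```

Call:
arm_command(
  xyz=[
    [0,0,6],
    [0,0,8],
    [0,0,8],
    [0,0,0],
    [-2.8,-0.74,0],
    [-2.8,-0.74,0],
    [-2.8,-0.74,0],
    [-2.8,-0.74,0],
    [-2.8,-0.74,0],
    [-2.8,-0.74,0],
    [-2.8,-0.74,0],
    [-2.8,-0.74,0],
    [-2.8,-0.74,0],
    [-2.8,-0.74,0],
    [0,0,0],
    [0,0,0],
    [0,0,0],
  ],
  spin=[0,0,0,0,0,0,0,0,0,0,0,0,0,0,0,0,0],
)

```text
time: 10.15
tool_pos: [0.4725, 0.3005, 0.2857]
tool_rot: [3.141, 0.001, 0.257]
contact_force: [0.6, 2.1, -1.2]
opening: 0.026
grip_force: 12.0
```

Call:
arm_command(
  xyz=[
    [0,0,0],
    [0,0,0],
    [0,0,10],
    [0,0,15],
    [0,0,20],
    [0,0,20],
    [0,0,15],
    [0,0,0],
    [0,0,0],
    [0,0,0],
  ],
  spin=[0,0,0,0,0,0,0,0,0,0],
  squeeze=30,
)

```text
time: 11.15
tool_pos: [0.4723, 0.3004, 0.3648]
tool_rot: [3.141, 0.002, 0.257]
contact_force: [0.0, -0.1, -1.1]
opening: 0.0255
grip_force: 30.0
```

Run:
```python
from meas import *
s=observe();print(s['tool_pos'],s['opening'],s['contact_force'])
c=cam('scene'); np.savez('scene2.npz',**c)
save('s2.png',c['img'][20:140,270:400],5)
```

```text
[0.47230561 0.30036541 0.36477325] 0.0254881737720022 [ 0.01454065 -0.10790648 -1.07387431]
```

View pics/s2.png

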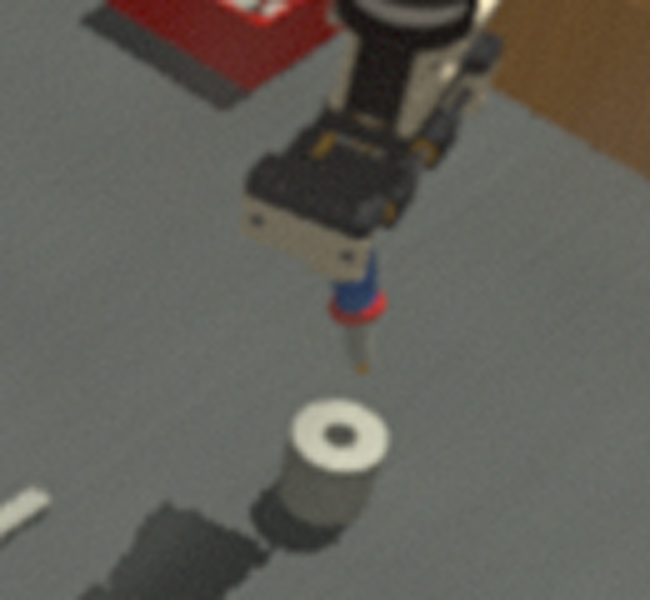

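Run:
```python
from meas import *
c={k:v for k,v in np.load('scene2.npz').items()}
P=np.array([.4723,.3004,.3648-.159]); yw=.257; xh=np.array([np.cos(yw),np.sin(yw),0]); n=np.array([-xh[1],xh[0],0])
def hit(uv):
    o,d=ray(c,[uv]); d=d[0]; q=o+d*(((P-o)@n)/(d@n)); r=q-P; return r@xh*1000,r[2]*1000
hsv=cv2.cvtColor(c['img'],cv2.COLOR_RGB2HSV)
m=((hsv[...,0]<6)|(hsv[...,0]>172))&(hsv[...,1]>120); m[:76]=0;m[90:]=0;m[:,:330]=0;m[:,352:]=0
v,u=np.nonzero(m); print('red',u.mean(),v.mean(),len(u))
for nm,uv in(('tip',(342.2-.4,93.9-.4)),('tipend',(342.0,94.1)),('collar',(u.mean(),v.mean()))):
    a,b=hit(uv); print(nm,a,b,'len',np.hypot(a,b),'tilt',np.degrees(np.arctan2(a,-b)))
# expected pixels
for th in(15,18,20,22):
    t=np.radians(th)
    for L in(97,47):
        q=P+L/1000*(np.sin(t)*xh+np.array([0,0,-np.cos(t)])); w=np.linalg.inv(c['T'])@np.r_[q,1]
        p=cv2.projectPoints(np.array([[w[0],-w[1],-w[2]]]),np.zeros(3),np.zeros(3),c['K'],c['d'])[0].ravel(); print(th,L,p.round(1),end=' ')
    print()
```

```text
red 342.2608695652174 82.04347826086956 23
tip 31.17863351546254 -92.02059508076523 len 97.15913290529964 tilt 18.71752851819454
tipend 32.33525570143586 -93.97803941552598 len 99.38531407438121 tilt 18.986929593439935
collar 22.578359331017474 -49.200083219175376 len 54.133450830834036 tilt 24.65081458303567
15 97 [339.9  93.2] 15 47 [339.4  79.8] 
18 97 [341.4  93.4] 18 47 [340.2  79.9] 
20 97 [342.4  93.5] 20 47 [340.7  80. ] 
22 97 [343.4  93.6] 22 47 [341.2  80. ]
```

Call:
arm_command(
  xyz=[
    [2,-10,0],
    [3,-20,0],
    [4,-25,0],
    [4,-25,0],
    [5,-30,0],
    [5,-30,0],
    [5,-30,0],
    [5,-30,0],
    [5,-30,0],
    [4,-29,0],
    [4,-25,0],
    [2,-14,0],
    [1,-6,0],
    [0,0,0],
    [0,0,0],
  ],
  spin=[0,0,0,0,0,0,0,0,0,0,0,0,0,0,0],
)

```text
time: 12.7
tool_pos: [0.5214, -0.0027, 0.3656]
tool_rot: [-3.141, 0.0, 0.257]
contact_force: [0.5, 0.2, -1.4]
opening: 0.0256
grip_force: 30.0
```

Call:
arm_command(
  xyz=[
    [0,-0.5,-10],
    [0,-0.5,-10],
    [0,0,-8],
    [0,0,-5],
    [0,0,0],
    [0,0,0],
  ],
  spin=[0,0,0,0,0,0],
)

```text
time: 13.3
tool_pos: [0.5217, -0.0044, 0.3327]
tool_rot: [3.142, 0.0, 0.257]
contact_force: [-0.5, 0.7, -0.5]
opening: 0.0256
grip_force: 30.0
```

Run:
```python
from meas import *
s=observe();print(s['tool_pos'],s['opening'],s['contact_force'])
c=cam('scene'); d=cam('top'); np.savez('scene3.npz',**c); np.savez('top3.npz',**d)
a=cv2.resize(c['img'][115:215,250:325],None,fx=5.5,fy=5.5,interpolation=cv2.INTER_CUBIC);b=cv2.resize(d['img'][160:220,180:250],None,fx=5,fy=5,interpolation=cv2.INTER_CUBIC)
o=np.zeros((550,a.shape[1]+b.shape[1],3),np.uint8);o[:,:a.shape[1]]=a;o[:b.shape[0],a.shape[1]:]=b;save('s3.png',o,1);print(o.shape,a.shape)
```

```text
[ 0.52166964 -0.00439289  0.33270844] 0.025640209306446764 [-0.47645789  0.65511941 -0.54002267]
(550, 762, 3) (550, 412, 3)
```

View pics/s3.png

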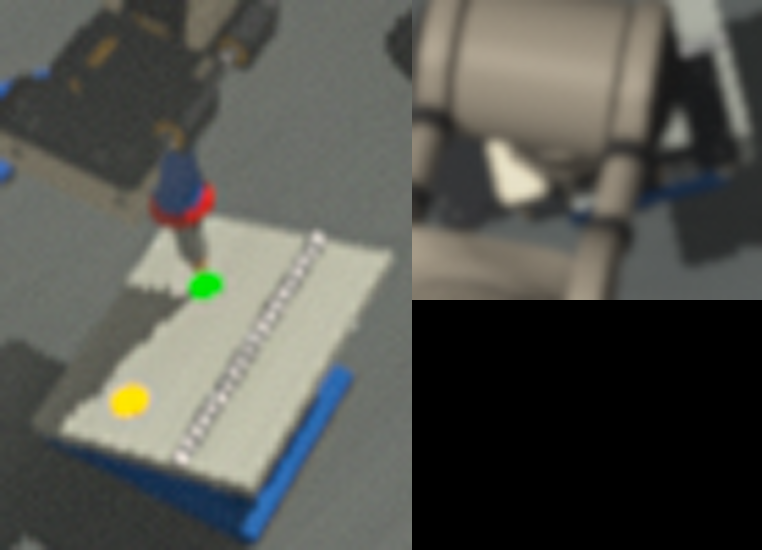

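The scene crop shows the tip at (200,267) above the green spot at (205,286). The probe axis extended by 15 mm lands on the spot centre. I now approach along the plate's normal.

Call:
arm_command(
  xyz=[
    [1,0.3,-2.8],
    [1,0.3,-2.8],
    [1,0.2,-2.8],
    [0.6,0.2,-1.9],
    [0.4,0.1,-1],
    [0,0,0],
    [0,0,0],
  ],
  spin=[0,0,0,0,0,0,0],
)

```text
time: 14.1
tool_pos: [0.5256, -0.0033, 0.3215]
tool_rot: [3.141, -0.0, 0.257]
contact_force: [0.4, -0.0, -1.6]
opening: 0.0258
grip_force: 30.0
```

Call:
arm_command(
  xyz=[
    [0.3,0.1,-0.9],
    [0.3,0.1,-0.9],
    [0,0,0],
    [0,0,0],
  ],
  spin=[0,0,0,0],
)

```text
time: 14.5
tool_pos: [0.5262, -0.0031, 0.3196]
tool_rot: [3.142, 0.0, 0.257]
contact_force: [-0.1, -0.1, -1.2]
opening: 0.0254
grip_force: 30.0
```

Call:
arm_command(
  xyz=[
    [0.3,0.1,-0.9],
    [0.3,0.1,-0.9],
    [0,0,0],
    [0,0,0],
  ],
  spin=[0,0,0,0],
)

```text
time: 14.9
tool_pos: [0.5268, -0.003, 0.3179]
tool_rot: [3.141, -0.0, 0.257]
contact_force: [-0.4, 0.4, -0.1]
opening: 0.0259
grip_force: 30.0
```

Call:
arm_command(
  xyz=[
    [0.3,0.1,-0.9],
    [0.3,0.1,-0.9],
    [0,0,0],
    [0,0,0],
  ],
  spin=[0,0,0,0],
)

```text
time: 15.3
tool_pos: [0.5274, -0.0028, 0.3161]
tool_rot: [3.141, -0.0, 0.257]
contact_force: [-0.9, -0.4, 1.2]
opening: 0.0257
grip_force: 30.0
```

Call:
arm_command(
  xyz=[
    [0.3,0.1,-0.9],
    [0.3,0.1,-0.9],
    [0,0,0],
    [0,0,0],
  ],
  spin=[0,0,0,0],
)

```text
time: 15.7
tool_pos: [0.528, -0.0026, 0.3143]
tool_rot: [3.141, 0.0, 0.257]
contact_force: [-1.2, -0.8, 1.6]
opening: 0.0253
grip_force: 30.0
```

Call:
arm_command(
  xyz=[
    [0,0,0],
  ],
  spin=[0],
)

```text
time: 15.8
tool_pos: [0.528, -0.0026, 0.3143]
tool_rot: [3.141, -0.0, 0.257]
contact_force: [-1.4, -1.4, 2.0]
opening: 0.0255
grip_force: 30.0
```

Call:
arm_command(
  xyz=[
    [0,0,0],
  ],
  spin=[0],
)

```text
time: 15.9
tool_pos: [0.528, -0.0026, 0.3143]
tool_rot: [3.141, -0.0, 0.257]
contact_force: [-0.5, -1.6, 2.3]
opening: 0.0253
grip_force: 30.0
```

Call:
arm_command(
  xyz=[
    [0,0,0],
  ],
  spin=[0],
)

```text
time: 16.0
tool_pos: [0.528, -0.0026, 0.3143]
tool_rot: [3.141, -0.0, 0.257]
contact_force: [-0.9, -1.3, 2.1]
opening: 0.0256
grip_force: 30.0
```

Run:
```python
from meas import *
f=[]
for i in range(6):
    c=cam('scene'); f.append(observe()['contact_force'])
print(np.mean(f,0),np.std(f,0))
save('s4.png',c['img'][130:200,260:330],8)
```

```text
[-1.13009897 -1.03291547  1.67418169] [0.16858142 0.43463073 0.42166844]
```

View pics/s4.png

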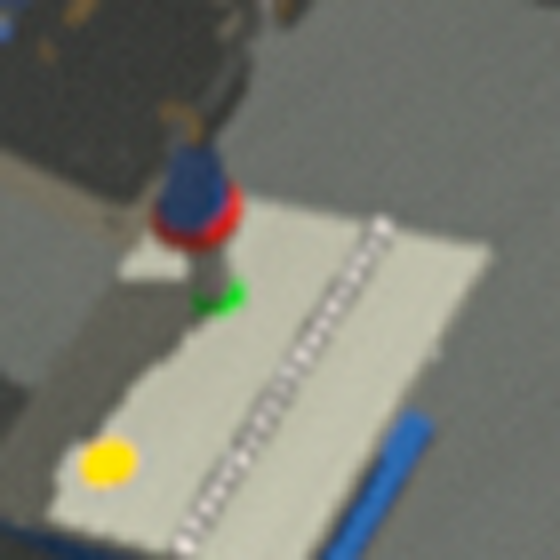

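Run:
```python
from meas import *
a={k:v for k,v in np.load('scene3.npz').items()}; b=cam('scene')
def red(c):
    h=cv2.cvtColor(c['img'],cv2.COLOR_RGB2HSV); w=c['img'].astype(float); s=np.clip(w[...,0]-np.maximum(w[...,1],w[...,2])-25,0,None)*((h[...,0]<6)|(h[...,0]>172))
    s[:140]=0;s[170:]=0;s[:,:270]=0;s[:,:][:,300:]=0; v,u=np.mgrid[:384,:512]; return (s*u).sum()/s.sum(),(s*v).sum()/s.sum(),s.sum()
print('red',red(a),red(b))
def pr(c,q):
    w=np.linalg.inv(c['T'])@np.r_[q,1]; return cv2.projectPoints(np.array([[w[0],-w[1],-w[2]]]),np.zeros(3),np.zeros(3),c['K'],c['d'])[0].ravel()
yw=.257;xh=np.array([np.cos(yw),np.sin(yw),0])
for nm,P in(('before',np.array([.5217,-.0044,.1737])),('now',np.array([.528,-.0026,.1553]))):
    for th in(12,16,20,24):
        t=np.radians(th); print(nm,th,pr(a,P+.047*(np.sin(t)*xh-np.array([0,0,np.cos(t)]))).round(2),pr(a,P+.092*(np.sin(t)*xh-np.array([0,0,np.cos(t)]))).round(2))
print('green centre px',pr(a,np.array([.5585,.006,.068])))
```

```text
red (np.float64(285.32264150943394), np.float64(152.40424528301887), np.float64(2120.0)) (np.float64(286.5114006514658), np.float64(157.6072591903211), np.float64(2149.0))
before 12 [280.13 150.02] [281.89 160.68]
before 16 [281.15 150.33] [283.81 161.3 ]
before 20 [282.15 150.59] [285.73 161.82]
before 24 [283.14 150.78] [287.62 162.23]
now 12 [281.72 154.93] [283.4  165.28]
now 16 [282.72 155.25] [285.3  165.91]
now 20 [283.71 155.51] [287.19 166.43]
now 24 [284.69 155.71] [289.06 166.86]
green centre px [287.32612408 166.49650358]
```

The crop shows the shaft end at about (212,290), pressed on the green spot at (218,293), with the yellow spot well clear at (108,462). The force along the normal is about 3.2 N, so the tip is about 4.4 mm in. I hand in.

```bash
python3 -c "
from cell import *
print(hand_in())"
```

```text
the job is handed in; nothing more can be done
None
```

The job is handed in, but no verdict came back: by my measurements the slider is level with the ticks (within about 2 mm), and the probe is held on the green spot at about 3.2 N, tip about 4.4 mm in and within 2–3° of square.

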